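# Check the analyser's well with the check rod

## Robot

A 7-joint arm with a two-finger parallel gripper is mounted at the origin on the work surface. World frame = base frame: x ahead of the robot, y to its left, z up, the work surface at z = 0. Lengths are in m, angles in rad, forces in N, time in s.
With the tool pointing down it reaches from about 0.425 to 0.875 m from the base axis. Payload 9.9 kg.
Tool frame: the origin (TCP) lies between the finger pads; the fingertips stand 22 mm ahead of it and the grasp point (between the pads) lies 3 mm ahead of it; x points along the fingers, z is the direction in which the jaws open and shut, and the axes are right-handed (so a half turn about x gives the same grasp; the last joint's range is limited). The gripper opens to 85 mm and grips with 20 to 120 N. Pads are 22 mm wide; open, the fingers measure 114 mm over their backs; the gripper's body (76 mm by 85 mm) begins 54 mm behind the grasp point. The pads swing forward as they close: fully open they stand 13 mm farther back than shut.
Start: joints at [-1.261, 0.576, 0.025, 1.437, -0.015, 1.129, -0.057], TCP at [0.259, 0.623, 0.253] pointing down, gripper open.
Joint ranges: [-2.76, 2.76], [-0.34, 2.15], [-1.52, 1.57], [0.19, 2.46], [-1.09, 4.23], [0.17, 1.99], [-2.82, 2.82]. Speed limits (rad/s): [2.22, 2.22, 3.01, 3.01, 3.14, 3.14, 3.14].

## Interface

Orientations are given as a 3x3 rotation matrix whose columns are the frame's x, y, z axes.
In Python, from rig import robot, kinematics, imaging, job, sensors gives the robot as it stands. Calls block until the motion is done:
- robot.move_pose(position, orientation): joint-space move of the TCP to a pose.
- robot.line_to(position, v=0.15, ori=None, threshold=None): straight line of the TCP; ori=None keeps the orientation; v is the mean speed in m/s. With threshold (N) it stops when the force on the tool has changed by that much, and returns True; else False.
- robot.set_joints(angles): joint-space move.
- robot.move_gripper(opening): finger opening in m; the grip force is fixed at half the most; returns when the fingers have stopped.
- robot.dwell(seconds).
- kinematics.ik(position, orientation): joint angles nearest the present ones, or None.
- imaging.camera(name): name is "scene" or "top" or "wrist"; returns (picture, depth): 400x640x3 uint8, red, green, blue; 400x640 float32, m along the optical axis (not along the pixel's ray), 0 where there is no reading.
- imaging.calibration(name): a dict with "fx", "fy", "cx", "cy" (pixels), "rvec" (rotation vector, rad) and "tvec" (3), from world to camera coordinates, as OpenCV has them; the wrist camera has in their place "hand_eye" (4x4, takes a point from camera to tool coordinates, whose origin is the TCP and whose axes are the tool frame's). Camera axes: x right, y down, z forward; pixel columns grow to the right and rows downward; lengths in m; the calibration is good to about 2 mm. The wrist camera is an equidistant fisheye: a pixel r from the principal point sees the ray r / f radians off the axis. A picture is of the moment at which its call begins: read the wrist's pose just before it. calibration takes no time and is no camera call.
A pose or a line that the arm cannot do raises robot.Unreachable and nothing moves.
- job.sign_off(): hands the job in, once; it reports no verdict.
Readings, each from a call of its own:
- sensors.get_time(): time.
- sensors.get_joint_positions(): joint angles.
- sensors.get_qvel(): joint speeds.
- sensors.get_tau(): joint torques, N m.
- sensors.get_tcp_pos(): TCP position.
- sensors.get_tcp_rot(): TCP orientation.
- sensors.get_contact_force(): force on the tool from outside, world axes, zero at the start.
- sensors.get_ft_torque(): the same for the moment, N m.
- sensors.get_width(): finger opening in m.
Only numpy, scipy, OpenCV 4.12 (cv2) and the standard library are available. Lean on these libraries where they do the work, as an engineer would, in place of code of your own. Each camera call takes 0.05 s, during which the arm holds its last target. There are 200 camera calls.

## Task

Take the steel check rod from its stand and push it gently but firmly down the analyser's well, through the grip of the well's seal, until it bottoms on the sprung seat and the seat is fully down; let go and leave the rod standing in the well. Then read the ring mark on the rod: if the ring is about level with the rim of the well, slide the selector all the way to its end near the well; if the ring stands clearly above the rim (a forgotten spacer is inside), slide it all the way to its other end. Leave the sample jars alone.

Things in the scene. Friction and masses are not known exactly. Their poses are not given: they have to be found in the camera images.
- rod_mid (a point): The check rod, steel, about 250 g, 115 mm long, upright in a plain grey fixed stand (75 x 75 x 50 mm, hole 35 mm deep; rod's top 130 mm above the table). Shaft 16 mm in diameter, foot tapered to 10 mm at the tip; ribbed grip head 24 mm in diameter, from 80 to 115 mm above the tip. Point on the axis half-way up, 57.5 mm above the tip; z up along the rod.
- rod_mark (a point): Middle of the ring mark, a dark turned ring 3 mm high around the rod's shaft, on the axis 61 mm above the tip (3.5 mm above rod_mid). Rod at the bottom of the well: with no spacer inside, the ring is about level with the rim (4 mm below it to 5 mm above); with a spacer forgotten inside, it stands 14 to 24 mm above the rim.
- analyser: Bench instrument, fixed: blue housing 170 x 310 mm, 88 mm high, with a black block holding the well at one end. Origin at the table; z up, y along the instrument from the well to the selector, x across. A raised aluminium plate (90 x 34 mm, 5 mm high) lies on the selector's side, from 27 mm off the well's centre. More than 35 N on the instrument damages it; 12 to 18 N of push seats the rod fully.
- well_rim (a point): Centre of the well's mouth at rim level, 92 mm above the table; axes as the analyser's. The well is an upright blind round hole 18 mm wide with a small steel ring round its mouth. Pushed home, the rod's tip is 60 to 65 mm below the rim, or 41 to 47 mm if a spacer disc has been forgotten inside: it differs each time and no reading tells it before the push.
- well_seal (a point): Centre of the rubber seal inside the well, 22 mm below the rim. Once the tip reaches it, it grips the shaft with about 3 to 7 N of drag at any depth below; that drag is not the bottom.
- seat (a joint): Travel of the sprung seat at the well's bottom in m: 0 free, 0.004 fully down, then a hard stop. The spring takes 2 N per mm, about 8 N fully down, besides the seal's drag. Let go, it may lift the rod up to 4 mm; it stays a little down under the rod's weight.
- selector_top (a point): Centre of the top face of the selector's grip, a black upright block 28 mm across (x), 20 mm along the slide (y) and 40 mm high, on an aluminium track (40 x 130 mm, 14 mm high) on top of the analyser; its top is 142 mm above the table. It slides along y of this frame, which is the line from the well; 1 to 2 N moves it and it stays where it is left.
- selector (a joint): Position of the selector's grip along its track in m: 0 at the end near the well (130 mm from the well's centre), 0.080 at the far end; it starts near the middle.
- jar_a_mid (a point): Bystander: amber sample jar with white lid, 48 mm in diameter, 75 mm high, in a white tray (130 x 170 x 25 mm, fixed). Point at its centre, half-way up.
- jar_b_mid (a point): Bystander: a second such jar in the same tray. Point at its centre, half-way up.
Mind the look-alikes: they are no part of the job. Of the things that look like the part that bears rod_mid, the middle-sized one is meant.

How it is judged:
On the way, in this order (a step that is already met when the one before it is completed fails the run):
1. the rod is pushed to the bottom of the well: the seat fully down (value of joint seat above 0.003 m and horizontal distance between rod_mark and well_rim below 0.005 m and angle between rod_mark's own z axis and vertical below 0.12 rad), for 0.2 s.
2. the selector is at the end that matches the ring's height (((z of rod_mark in the frame of well_rim below 0.007 m and value of joint selector below 0.008 m) or (z of rod_mark in the frame of well_rim above 0.011 m and value of joint selector above 0.072 m))), for 0.2 s.
At the end, for the whole second after the job is handed in: Rod upright in the well (5 mm, 0.12 rad), still on the seat (0.4 mm down or more); selector within 8 mm of the end near the well if the ring is less than 7 mm above the rim, within 8 mm of the far end if more than 11 mm above (value of joint seat above 0.0004 m and horizontal distance between rod_mark and well_rim below 0.005 m and angle between rod_mark's own z axis and vertical below 0.12 rad and ((z of rod_mark in the frame of well_rim below 0.007 m and value of joint selector below 0.008 m) or (z of rod_mark in the frame of well_rim above 0.011 m and value of joint selector above 0.072 m))); the robot touches nothing.
It fails at once if the rod is forced: over 35 N on the seat, or between rod and analyser (contact force between seat and anything else above 35 N or contact force between rod and analyser above 35 N).
It fails at once if a sample jar is moved more than 30 mm or tipped (distance of any of jar_a_mid, jar_b_mid from where it was at the start of the episode above 0.03 m or angle between any of jar_a_mid, jar_b_mid's own z axis and vertical above 0.5 rad).
It also fails if it takes over 61 s, if anything falls off the work surface, if the arm or the gripper's body presses on something with over 40 N, if the wrist force passes 120 N, or if a joint passes its speed limit or range.

## Working session

There is one attempt and no reset: what is moved stays moved. The work goes in short steps, each a Python script; the robot and the scene stay as the last script left them, time stands still between calls to the robot, and variables do not carry over. Pictures are saved under pics/ and viewed, about 8 in all and at most 12, crops included, and the job is handed in when it is done.

```bash
ls; mkdir -p pics; cat > h.py <<'E'
import numpy as np, cv2
from rig import robot, kinematics, imaging, job, sensors
def cloud(name):
    im,d=imaging.camera(name); c=imaging.calibration(name)
    v,u=np.mgrid[0:400,0:640]
    P=np.stack([(u-c['cx'])/c['fx']*d,(v-c['cy'])/c['fy']*d,d],-1)
    R,_=cv2.Rodrigues(np.array(c['rvec'],float)); t=np.array(c['tvec'],float).ravel()
    return im,d,(P-t)@R
def save(n,im): cv2.imwrite('pics/'+n+'.png',cv2.cvtColor(np.ascontiguousarray(im),cv2.COLOR_RGB2BGR))
E
python3 - <<'E'
from h import *
for n in ('scene','top'):
    im,d,W=cloud(n); save(n,im); np.savez('pics/'+n,im=im,d=d,W=W)
    c=imaging.calibration(n); print(n,c)
print(sensors.get_time(), sensors.get_tcp_rot())
E
```

```text
pics
scene {'fx': 364.3967842162555, 'fy': 364.3967842162555, 'cx': 315.7177078050226, 'cy': 198.7322838703018, 'rvec': array([ 0.67364003,  2.46086164, -1.31302635]), 'tvec': array([ 0.43256118, -0.04540891,  1.26566439])}
top {'fx': 367.99157342237896, 'fy': 367.99157342237896, 'cx': 323.1228820511713, 'cy': 192.3515619104167, 'rvec': array([ 2.10450674, -2.15486879,  0.20735273]), 'tvec': array([0.02273174, 0.50508588, 1.00678187])}
0.1 [[-4.98355879e-04 -9.23481760e-01  3.83642009e-01]
 [-1.44826095e-03  3.83642321e-01  9.23480629e-01]
 [-9.99998827e-01 -9.53917400e-05 -1.52863298e-03]]
```

View pics/scene.png

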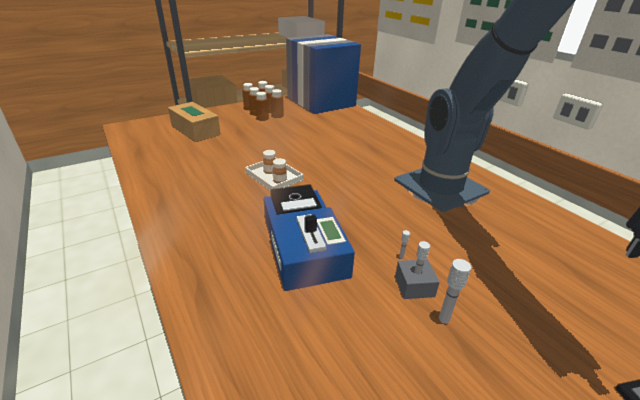

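View pics/top.png

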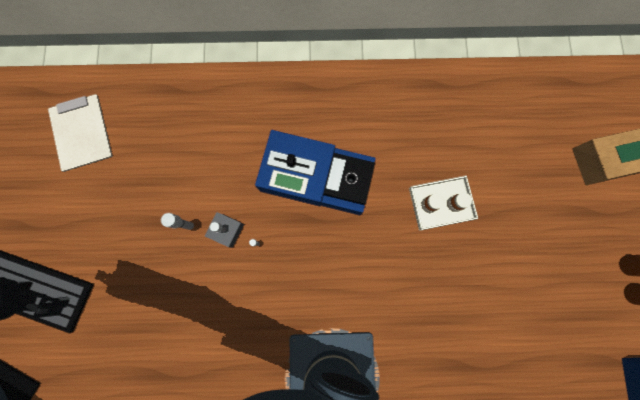

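Scene: three rods; the meant one stands in the grey stand (top px ~(214,227)). Well at top px (351,178), selector at (291,160), jars to the right at (430,203) and (456,203).

```bash
python3 - <<'E'
from h import *
import warnings
D={n:np.load(f'pics/{n}.npz') for n in('top','scene')}
W=D['top']['W']
for (u,v) in [(214,227),(351,178),(291,160),(170,220),(254,242),(226,232),(340,175),(300,180),(455,195)]: print((u,v),W[v,u].round(3))
rp=W[227,214]
for n in D:
    P=D[n]['W']; ok=(D[n]['d']>0)
    def sel(c,r,z0,z1):
        m=ok&(np.hypot(P[...,0]-c[0],P[...,1]-c[1])<r)&(P[...,2]>z0)&(P[...,2]<z1); q=P[m]; return q
    q=sel(rp,.04,.1,.16); print(n,'rodhead',len(q),q.min(0).round(3),q.max(0).round(3),q.mean(0).round(3))
    q=sel(rp,.07,.035,.06); print(n,'stand',len(q),q.mean(0).round(3)); print(cv2.minAreaRect(q[:,:2].astype(np.float32)*1000))
    q=sel(W[160,291],.04,.125,.16); print(n,'selector',len(q),q.mean(0).round(3),q.min(0).round(3),q.max(0).round(3))
    q=sel(W[178,320],.25,.07,.105); r=cv2.minAreaRect(q[:,:2].astype(np.float32)*1000); print(n,'housing',r)
im=D['top']['im'];save('c1',cv2.resize(im[120:260,150:390],None,fx=3.3,fy=3.3,interpolation=cv2.INTER_CUBIC))
E
```

```text
(214, 227) [0.406 0.296 0.13 ]
(351, 178) [ 0.545 -0.07   0.049]
(291, 160) [0.576 0.094 0.144]
(170, 220) [0.422 0.396 0.163]
(254, 242) [0.367 0.2   0.083]
(226, 232) [0.398 0.284 0.051]
(340, 175) [ 0.543 -0.036  0.097]
(300, 180) [0.533 0.074 0.09 ]
(455, 195) [ 0.489 -0.367  0.047]
top rodhead 95 [0.395 0.283 0.102] [0.418 0.306 0.133] [0.406 0.292 0.126]
top stand 640 [0.405 0.29  0.049]
((406.99359130859375, 294.7295837402344), (76.19767761230469, 75.05469512939453), 64.4985580444336)
top selector 90 [0.579 0.096 0.139] [0.566 0.084 0.126] [0.594 0.108 0.145]
top housing ((489.9937744140625, 48.43278503417969), (309.921142578125, 320.86785888671875), 74.73396301269531)
scene rodhead 180 [0.399 0.286 0.1  ] [0.424 0.31  0.132] [0.415 0.3   0.12 ]
scene stand 880 [0.418 0.303 0.049]
((410.662109375, 296.4501953125), (78.60582733154297, 76.26921844482422), 63.57805633544922)
scene selector 126 [0.587 0.102 0.137] [0.571 0.088 0.125] [0.6   0.112 0.145]
scene housing ((492.0066223144531, 51.20664978027344), (313.2995300292969, 322.5013732910156), 74.5315170288086)
```

View pics/c1.png

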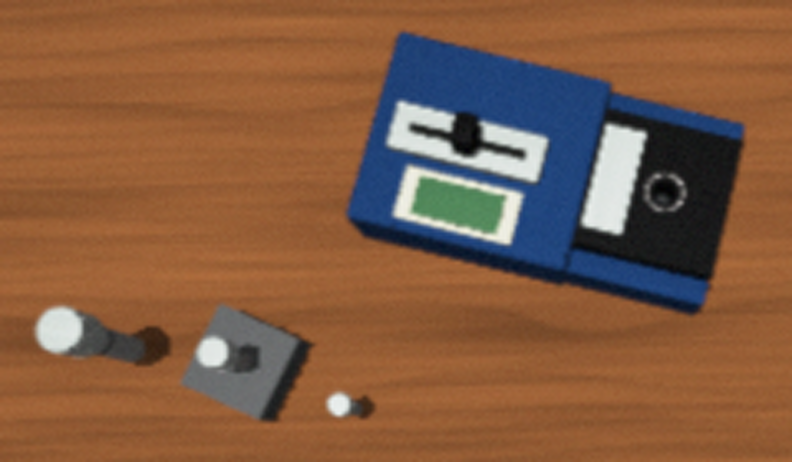

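Crop shows the well at crop (665,191), i.e. top px (351.5,177.9), selector at (467,133), rod head at (213,352).

```bash
cat >> h.py <<'E'
def ray(name,u,v,z):
    c=imaging.calibration(name); R,_=cv2.Rodrigues(np.array(c['rvec'],float)); t=np.array(c['tvec'],float).ravel()
    o=-R.T@t; r=R.T@np.array([(u-c['cx'])/c['fx'],(v-c['cy'])/c['fy'],1]); return o+r*(z-o[2])/r[2]
def wr(ch):  # camera->tool (4x4), pose ch=(p,R): world
    return np.block([[ch[1],np.array(ch[0])[:,None]],[np.zeros((1,3)),np.ones((1,1))]])
def wsnap(n):
    p,R=np.array(sensors.get_tcp_pos()),np.array(sensors.get_tcp_rot()); im,d=imaging.camera('wrist')
    np.savez('pics/'+n,im=im,d=d,p=p,R=R); save(n,im); return im,d,p,R
def wray(n,u,v,z):
    D=np.load(f'pics/{n}.npz'); c=imaging.calibration('wrist'); f=c['fx']
    x,y=(u-c['cx'])/c['fx'],(v-c['cy'])/c['fy']; th=np.hypot(x,y); s=np.sin(th)/max(th,1e-9)
    T=wr((D['p'],D['R']))@np.array(c['hand_eye']); r=T[:3,:3]@np.array([x*s,y*s,np.cos(th)]); o=T[:3,3]
    return o+r*(z-o[2])/r[2]
def wpix(n,P):
    D=np.load(f'pics/{n}.npz'); c=imaging.calibration('wrist')
    T=np.linalg.inv(wr((D['p'],D['R']))@np.array(c['hand_eye'])); q=T[:3,:3]@np.array(P)+T[:3,3]
    th=np.arctan2(np.hypot(q[0],q[1]),q[2]); k=th/max(np.hypot(q[0],q[1]),1e-9); return c['cx']+c['fx']*q[0]*k, c['cy']+c['fy']*q[1]*k
E
python3 - <<'E'
from h import *
D=np.load('pics/top.npz'); W=D['W']; im=D['im'].astype(int)
m=(im[...,2]>im[...,0]+30)&(W[...,2]>.08)&(W[...,2]<.1)&(np.hypot(W[...,0]-.55,W[...,1])<.3)
r=cv2.minAreaRect(W[m][:,:2].astype(np.float32)*1000); b=cv2.boxPoints(r); print(r)
e=[b[1]-b[0],b[2]-b[1]]; y=max(e,key=np.linalg.norm); y=y/np.linalg.norm(y); y*=np.sign(y[1]); print('y',y, np.degrees(np.arctan2(y[0],y[1])))
well=ray('top',351.5,177.9,.092); sel=ray('top',150+467/3.3,120+133/3.3-.5,.142); print('well',well,'sel',sel)
d=sel-well; print('sel along',d[:2]@y,'across',d[0]*y[1]-d[1]*y[0])
x=np.array([y[1],-y[0],0]); 
X=np.array([0,0,-1.])
for s in (1,-1):
    z=s*x; R=np.stack([X,np.cross(z,X),z],1)
    for p in ([.407,.295,.26],[.407,.295,.11],[well[0],well[1],.30],[well[0],well[1],.12]): 
        q=kinematics.ik(p,R); print(s,p,None if q is None else np.round(q,2))
c=imaging.calibration('wrist'); print(c)
E
```

```text
((563.6422119140625, 36.349571228027344), (294.0929260253906, 169.15335083007812), 74.53868103027344)
y [0.26658788 0.9638106 ] 15.461326
well [ 0.53576725 -0.06787658  0.092     ] sel [0.57701133 0.09328182 0.142     ]
sel along 0.16632134698041018 across -0.003211399513062922
1 [0.407, 0.295, 0.26] [-1.04  0.34  0.43  1.88 -0.17  0.96 -0.8 ]
1 [0.407, 0.295, 0.11] [-0.94  0.54  0.32  2.06 -0.3   0.58 -0.68]
1 [np.float64(0.5357672510748586), np.float64(-0.06787657673286947), 0.3] [-0.4   0.39  0.64  1.74 -0.26  1.1   0.05]
1 [np.float64(0.5357672510748586), np.float64(-0.06787657673286947), 0.12] [-0.24  0.58  0.43  1.96 -0.37  0.67  0.15]
-1 [0.407, 0.295, 0.26] [-0.45  0.33 -0.36  1.86  0.14  0.97  2.  ]
-1 [0.407, 0.295, 0.11] [-0.46  0.53 -0.37  2.05  0.32  0.62  1.82]
-1 [np.float64(0.5357672510748586), np.float64(-0.06787657673286947), 0.3] [ 0.83  0.58 -1.29  1.7   0.58  1.31  2.3 ]
-1 [np.float64(0.5357672510748586), np.float64(-0.06787657673286947), 0.12] [ 0.22  0.55 -0.26  1.95  0.22  0.68  2.69]
{'fx': 309.70691628693146, 'fy': 309.70691628693146, 'cx': 319.7773109288351, 'cy': 198.03094158007585, 'hand_eye': array([[-4.13822364e-04, -2.64239409e-01,  9.64457030e-01,
        -1.21263770e-01],
       [ 3.30573126e-04, -9.64457096e-01, -2.64239285e-01,
         6.66762045e-02],
       [ 9.99999860e-01,  2.09475450e-04,  4.86464363e-04,
        -2.58033087e-04],
       [ 0.00000000e+00,  0.00000000e+00,  0.00000000e+00,
         1.00000000e+00]])}
```

```bash
cat >> h.py <<'E'
Y=np.array([0.2666,0.9638,0]); Xa=np.array([Y[1],-Y[0],0]); Xt=np.array([0,0,-1.])
RO=np.stack([Xt,np.cross(Xa,Xt),Xa],1)   # jaws open along analyser x
E
python3 - <<'E'
from h import *
print('toolY',RO[:,1])
robot.move_pose([.407,.295,.22],RO); print(sensors.get_time(),sensors.get_tcp_pos()); a=wsnap('w1')[0]
robot.line_to([.407,.295,.26],v=.2)
robot.move_pose([.536,-.068,.24],RO); print(sensors.get_time(),sensors.get_tcp_pos()); b=wsnap('w2')[0]
save('w12',np.vstack([cv2.resize(a[:,:],(480,300)),cv2.resize(b,(480,300))]))
print(wpix('w1',[.407,.295,.13]),wpix('w2',[.536,-.068,.092]))
E
```

```text
toolY [0.2666 0.9638 0.    ]
1.4583 [0.4068192  0.2964756  0.22005157]
3.2917 [ 0.53608533 -0.06643662  0.23970178]
(np.float64(320.41036003148207), np.float64(211.7253929177648)) (np.float64(320.0929894458791), np.float64(192.2252971833882))
```

View pics/w12.png

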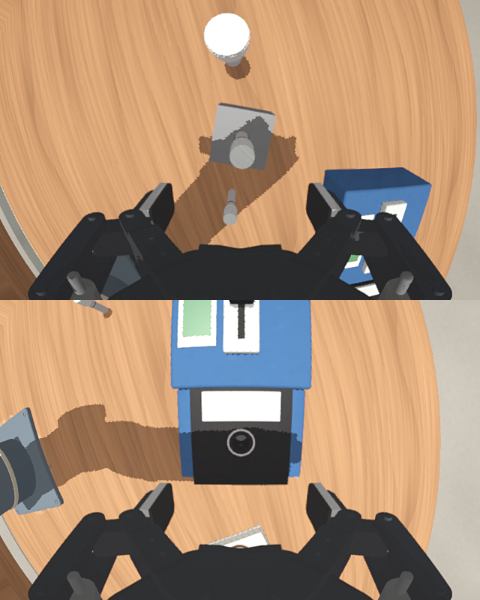

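Wrist views: rod head at about full-res (322,206) in w1; the well's ring at about (321,190) in w2. Refining numerically.

```bash
python3 - <<'E'
from h import *
def wcloud(n):
    D=np.load(f'pics/{n}.npz'); c=imaging.calibration('wrist'); v,u=np.mgrid[0:400,0:640]
    x,y=(u-c['cx'])/c['fx'],(v-c['cy'])/c['fy']; th=np.hypot(x,y)+1e-9; k=np.tan(th)/th; d=D['d']
    P=np.stack([x*k*d,y*k*d,d],-1); T=wr((D['p'],D['R']))@np.array(c['hand_eye']); return D['im'],P@T[:3,:3].T+T[:3,3]
im,W=wcloud('w1'); m=(np.hypot(W[...,0]-.407,W[...,1]-.295)<.04)&(W[...,2]>.125)&(W[...,2]<.14)
q=W[m]; print('head top',len(q),q.mean(0),cv2.minEnclosingCircle((q[:,:2]*1000).astype(np.float32)))
im,W=wcloud('w2'); g=cv2.cvtColor(im,cv2.COLOR_RGB2GRAY)
s=g[160:220,290:352]; mk=(s>90).astype(np.uint8)
cs,_=cv2.findContours(mk,cv2.RETR_EXTERNAL,cv2.CHAIN_APPROX_NONE)
for c in cs:
    if len(c)>20:
        e=cv2.fitEllipse(c); u,v=e[0][0]+290,e[0][1]+160; print(e,(u,v),wray('w2',u,v,.092))
print('z near ring',W[200,300],W[180,345],W[140,320])
m=(g>200)&(W[...,2]>.09)&(W[...,2]<.105)&(np.hypot(W[...,0]-.55,W[...,1]+.03)<.06)
q=(W[m][:,:2]*1000).astype(np.float32); r=cv2.minAreaRect(q); print('plate',r)
# selector
m=(W[...,2]>.13)&(W[...,2]<.16)&(np.hypot(W[...,0]-.58,W[...,1]-.095)<.04); print('sel',m.sum(),W[m].mean(0) if m.any() else '')
E
```

```text
head top 898 [0.40918056 0.2976021  0.13033098] ((409.06695556640625, 296.9783935546875), 12.425248146057129)
((30.98961639404297, 29.55183219909668), (36.00307846069336, 36.80079650878906), 99.71241760253906) (320.98961639404297, 189.55183219909668) [ 0.53742399 -0.06583485  0.092     ]
((26.425830841064453, 0.6241283416748047), (1.6713908910751343, 70.592529296875), 89.58293914794922) (316.42583084106445, 160.6241283416748) [ 0.5404492  -0.03960556  0.092     ]
z near ring [ 0.51683983 -0.06972425  0.09380223] [ 0.56029483 -0.06277872  0.09311482] [ 0.54838971 -0.02245789  0.09825523]
plate ((548.9830932617188, -24.043907165527344), (35.28504943847656, 91.88176727294922), 74.44563293457031)
sel 0
```

```bash
python3 - <<'E'
from h import *
S=lambda:print(round(sensors.get_time(),2),np.round(sensors.get_tcp_pos(),4),np.round(sensors.get_contact_force(),2),round(sensors.get_width(),4))
robot.line_to([.536,-.068,.28],v=.2);S()
robot.move_pose([.4091,.2973,.24],RO);S(); robot.dwell(.3);S()
print(robot.line_to([.4091,.2973,.118],v=.12,threshold=8));S()
robot.dwell(.2);S()
robot.move_gripper(.018);S()
robot.dwell(.2)
robot.line_to([.4091,.2973,.215],v=.12);S(); robot.dwell(.3);S()
wsnap('w3')
E
```

```text
3.69 [ 0.5365 -0.0669  0.2808] [ 0.41  0.02 -1.25] 0.0855
5.14 [0.4099 0.2962 0.2401] [0.31 1.01 0.67] 0.0852
5.44 [0.4095 0.2968 0.2401] [ 0.27  0.6  -0.14] 0.0856
False
6.61 [0.4094 0.2975 0.1185] [1.14 1.23 0.63] 0.0855
6.81 [0.4093 0.2975 0.1185] [ 0.16 -0.2   0.05] 0.0856
7.41 [0.4092 0.2973 0.1182] [-1.08  0.68  4.78] 0.0216
8.57 [0.4086 0.2971 0.2143] [-0.31  0.98 -2.05] 0.0216
8.87 [0.409  0.2971 0.2146] [-0.39  0.15 -2.21] 0.0214
```

View pics/w3.png

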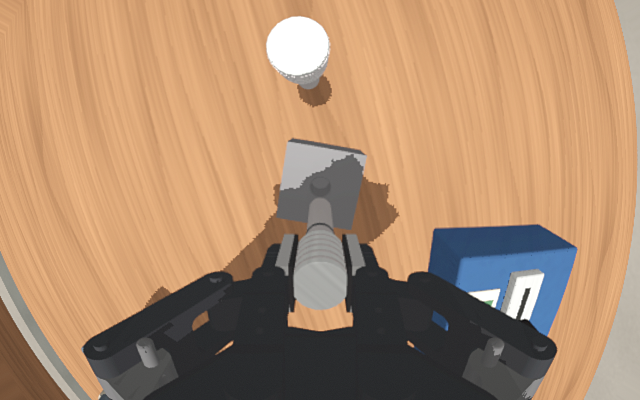

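Rod is held by its head, upright, foot at about px (320,205). Moving over the well.

```bash
python3 - <<'E'
from h import *
S=lambda:print(round(sensors.get_time(),2),np.round(sensors.get_tcp_pos(),4),np.round(sensors.get_contact_force(),2),round(sensors.get_width(),4))
print('tip expected w3',wpix('w3',[.409,.2971,.1115]))
robot.line_to([.409,.297,.275],v=.15)
robot.move_pose([.5374,-.0658,.275],RO);S()
robot.line_to([.5374,-.0658,.206],v=.1);robot.dwell(.5);S()
im,*_=wsnap('w4'); print('tip expected',wpix('w4',list(np.load('pics/w4.npz')['p'][:2])+[.103]),'well',wpix('w4',[.5374,-.0658,.092]))
save('w4c',cv2.resize(im[110:310,220:420],None,fx=3,fy=3,interpolation=cv2.INTER_CUBIC))
E
```

```text
tip expected w3 (np.float64(319.65611300201), np.float64(204.5704045892231))
10.9 [ 0.5375 -0.0643  0.2746] [-0.93  0.19 -2.55] 0.0218
12.24 [ 0.5374 -0.0658  0.2061] [-0.41 -0.79 -1.32] 0.0213
tip expected (np.float64(319.59609292436096), np.float64(204.6425501705716)) well (np.float64(319.5791371016974), np.float64(200.72328535643348))
```

View pics/w4c.png

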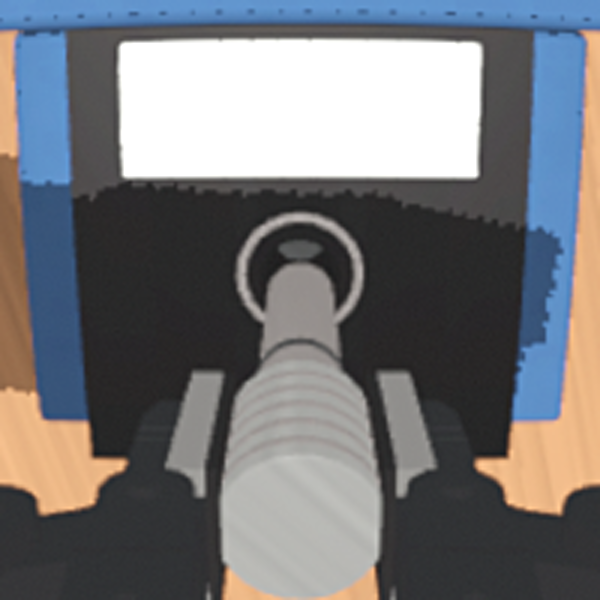

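```bash
python3 - <<'E'
from h import *
S=lambda:print(round(sensors.get_time(),2),np.round(sensors.get_tcp_pos(),4),np.round(sensors.get_contact_force(),2),round(sensors.get_width(),4))
p=[.5374,-.0658]
print(robot.line_to(p+[.185],v=.03,threshold=6));robot.dwell(.2);S()
E
```

```text
False
13.34 [ 0.5375 -0.0658  0.1852] [ 0.57 -0.04 -2.15] 0.0218
```

```bash
python3 - <<'E'
from h import *
S=lambda:print(round(sensors.get_time(),2),np.round(sensors.get_tcp_pos(),4),np.round(sensors.get_contact_force(),2),round(sensors.get_width(),4))
p=[.5374,-.0658]
print(robot.line_to(p+[.162],v=.03,threshold=12));robot.dwell(.2);S()
z=.162; 
for i in range(14):   # 4 mm steps, stop at 16 N
    z-=.004
    h=robot.line_to(p+[z],v=.02,threshold=10); f=sensors.get_contact_force()[2]; S()
    if h or f>11: break
robot.dwell(.2);S()
E
```

```text
False
14.46 [ 0.5373 -0.0657  0.1619] [ 1.47  1.09 -4.4 ] 0.0215
14.81 [ 0.5375 -0.0658  0.1578] [ 1.19  0.31 -4.14] 0.0218
15.16 [ 0.5374 -0.0658  0.1538] [ 1.88  0.1  -4.46] 0.0215
15.51 [ 0.5374 -0.0658  0.1499] [ 1.09  1.15 -1.39] 0.0213
15.72 [ 0.5378 -0.0659  0.1481] [-0.53  0.27  5.2 ] 0.0217
15.93 [ 0.5378 -0.0658  0.1481] [-0.42 -0.68  5.61] 0.0219
```

```bash
python3 - <<'E'
from h import *
S=lambda:print(round(sensors.get_time(),2),np.round(sensors.get_tcp_pos(),4),np.round(sensors.get_contact_force(),2),round(sensors.get_width(),4))
p=[.5374,-.0658]; z=sensors.get_tcp_pos()[2]
for i in range(12):
    z-=.0007
    h=robot.line_to(p+[z],v=.01,threshold=8); robot.dwell(.1); S()
    f=np.mean([sensors.get_contact_force()[2] for _ in range(3)])
    if f>12.5: break
robot.dwell(.4);S()
E
```

```text
16.27 [ 0.5377 -0.066   0.148 ] [-1.61  0.94  8.97] 0.0214
16.62 [ 0.5378 -0.066   0.1478] [-1.6   1.   13.87] 0.0212
17.02 [ 0.5378 -0.066   0.1478] [-0.7   0.77 14.24] 0.0212
```

```bash
python3 - <<'E'
from h import *
S=lambda:print(round(sensors.get_time(),2),np.round(sensors.get_tcp_pos(),4),np.round(sensors.get_contact_force(),2),round(sensors.get_width(),4))
a=wsnap('w5')[0]
robot.move_gripper(.06);robot.dwell(.3);S()
p=sensors.get_tcp_pos(); robot.line_to([p[0],p[1],.22],v=.1);S()
robot.line_to(np.array([p[0],p[1],.22])-Y*.10,v=.15);robot.dwell(.2);S()
b=wsnap('w6')[0]
im,d,W=cloud('scene'); np.savez('pics/scene2',im=im,d=d,W=W)
save('m',np.vstack([np.hstack([a[60:360,120:520],b[60:360,120:520]]),cv2.resize(im[160:280,250:410],(800,600),interpolation=cv2.INTER_CUBIC)[:300]]))
E
```

```text
17.82 [ 0.5374 -0.0658  0.1467] [ 0.05 -0.38  0.3 ] 0.0604
18.71 [ 0.5371 -0.0656  0.2195] [-0.38 -0.02 -0.55] 0.0604
19.73 [ 0.511  -0.1611  0.2199] [0.39 0.29 0.19] 0.0602
```

View pics/m.png

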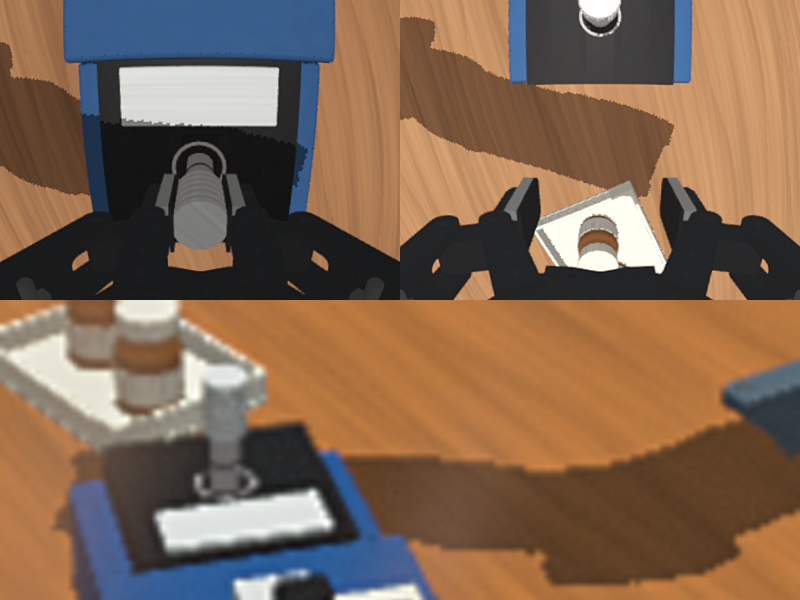

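Rod stands upright in the well with roughly 33 mm of shaft above the rim; measuring its top height and the ring from a closer, lower view.

```bash
python3 - <<'E'
from h import *
D=np.load('pics/scene2.npz');W=D['W']
m=(np.hypot(W[...,0]-.539,W[...,1]+.064)<.025)&(W[...,2]>.1)&(W[...,2]<.2)
print('scene top z',np.sort(W[m][:,2])[-12:].round(4))
D=np.load('pics/w6.npz'); c=imaging.calibration('wrist'); v,u=np.mgrid[0:400,0:640]
x,y=(u-c['cx'])/c['fx'],(v-c['cy'])/c['fy']; th=np.hypot(x,y)+1e-9; k=np.tan(th)/th; d=D['d']
T=wr((D['p'],D['R']))@np.array(c['hand_eye']); W=np.stack([x*k*d,y*k*d,d],-1)@T[:3,:3].T+T[:3,3]
m=(np.hypot(W[...,0]-.537,W[...,1]+.066)<.025)&(W[...,2]>.1)&(W[...,2]<.2); z=W[m][:,2]
print('w6 top',np.percentile(z,[50,90,99]).round(4)); t=W[m][z>np.percentile(z,99)-.003]; print(len(t),t.mean(0))
blk=W[(np.hypot(W[...,0]-.537,W[...,1]+.066)<.05)&(W[...,2]>.085)&(W[...,2]<.1)]; print('block z',np.median(blk[:,2]))
print('px ring for 14mm / 0mm above rim:',[wpix('w6',[.537-.008*Y[0],-.066-.008*Y[1],.092+a]) for a in (0,.014,.018)])
# closer, tilted look: camera looks along tool x tilted; back off and tilt tool
for tilt in (40,30,20):
    a=np.radians(tilt); Xn=-np.cos(a)*np.array([0,0,1.])+np.sin(a)*Y*(-1); 
    R=np.stack([Xn,np.cross(Xa,Xn),Xa],1)
    for off in (.0,.03,.06,.1):
        q=kinematics.ik(np.array([.537,-.066,.24])+Y*off,R); print(tilt,off,q is not None)
E
```

```text
scene top z [0.1627 0.1627 0.1627 0.163  0.1632 0.1632 0.1632 0.1633 0.1634 0.1634
 0.1634 0.1638]
w6 top [0.1625 0.1635 0.1641]
1257 [ 0.53731745 -0.06466406  0.1626694 ]
block z 0.09289020137507722
px ring for 14mm / 0mm above rim: [(np.float64(319.3950920814103), np.float64(85.62455863440779)), (np.float64(319.387015058531), np.float64(83.84508116594353)), (np.float64(319.3845289718092), np.float64(83.29748867245326))]
40 0.0 True
40 0.03 True
40 0.06 True
40 0.1 True
30 0.0 True
30 0.03 True
30 0.06 True
30 0.1 True
20 0.0 True
20 0.03 True
20 0.06 True
20 0.1 True
```

Top of the rod at z≈0.1625 puts the ring ≈16 mm above the rim (spacer inside). The ~2.7 mm lift on release and the hard stop before it show the sprung seat was reached. The selector goes to the far end (+y).

```bash
python3 - <<'E'
from h import *
S=lambda:print(round(sensors.get_time(),2),np.round(sensors.get_tcp_pos(),4),'along',round(float((sensors.get_tcp_pos()-w)@Y),4),np.round(sensors.get_contact_force(),2))
w=np.array([.5372,-.0655,0]); P=lambda s,z: w+Y*s-Xa*.003+np.array([0,0,z])
p=sensors.get_tcp_pos(); robot.line_to([p[0],p[1],.25],v=.15)
robot.move_gripper(0.0)
robot.line_to(P(.125,.25),v=.2);S()
print(robot.line_to(P(.125,.138),v=.08,threshold=8));robot.dwell(.2);S()
print(robot.line_to(P(.197,.138),v=.04,threshold=8));S();robot.dwell(.2);S()
E
```

```text
22.05 [0.5674 0.0542 0.2502] along 0.1235 [-0.05 -0.22  0.16]
False
23.8 [0.5678 0.0558 0.1383] along 0.1251 [ 0.11  0.01 -0.15]
True
25.24 [0.5845 0.1173 0.1377] along 0.1888 [ 0.62 -0.88  0.4 ]
25.44 [0.5843 0.1173 0.1374] along 0.1888 [-0.07 -1.43 -0.54]
```

```bash
python3 - <<'E'
from h import *
w=np.array([.5372,-.0655,0]); P=lambda s,z: w+Y*s-Xa*.003+np.array([0,0,z])
robot.line_to(P(.180,.138),v=.08); robot.line_to(P(.180,.25),v=.15)
robot.move_pose(P(.09,.30),RO); robot.dwell(.3); a=wsnap('w7')[0]
robot.move_pose([.42,.25,.32],RO); robot.dwell(.2); print(sensors.get_time(),sensors.get_contact_force())
for n in('top','scene'):
    im,d,W=cloud(n)
    m=(np.hypot(W[...,0]-.537,W[...,1]+.065)<.025)&(W[...,2]>.15)&(W[...,2]<.2); print(n,'rod top',m.sum(),W[m].mean(0).round(4))
    s=(W-w)@Y; c=(W-w)@Xa
    m=(abs(s-.18)<.08)&(abs(c)<.03)&(W[...,2]>.135)&(W[...,2]<.16); print('sel along',np.percentile(s[m],[2,50,98]).round(4) if m.any() else None)
    if n=='top': b=im
save('m2',np.hstack([a[:,120:520],cv2.resize(b[120:240,240:400],(400,400))[:400]]))
E
```

```text
28.6833 [-0.30528113  0.21940835 -0.04561546]
top rod top 76 [ 0.5349 -0.0656  0.1606]
sel along [0.1975 0.2065 0.2166]
scene rod top 66 [ 0.541  -0.0606  0.1589]
sel along [0.2013 0.2151 0.2209]
```

View pics/m2.png

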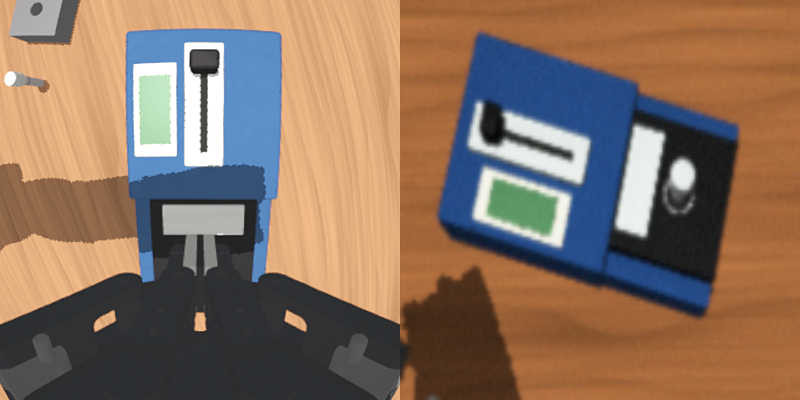

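The selector sits at the far end of its slot (centre ≈ 0.207–0.211 m from the well). The rod is upright in the well and the arm is clear.

```bash
python3 -c "
from h import *
job.sign_off(); print(sensors.get_time())"
```

```text
the job is handed in; nothing more can be done
the job is handed in; nothing more can be done
```

The rod is standing in the well, pushed home, and the selector is at its far end because a spacer is inside. I handed the job in after about 29 s on the robot's clock.

- **Rod:** I pushed to a hard stop with about 16.6 N, and the tip was about 47 mm below the rim. After I let go, the rod rose about 2.7 mm. That fits a fully compressed seat springing back, still a little down. The last pictures show the rod upright.
- **Ring:** It stands about 16 mm above the rim. I worked this out from the height of the rod's top (z ≈ 0.1625 m), because I never saw the ring clearly against the rim. The depth at the hard stop agrees, putting it about 14 mm above with the seat fully down.
- **Selector:** It was pushed until it stopped. The pictures show it at the far end of its slot, about 207–211 mm from the well's centre (the far end is 210 mm). The scene camera alone read about 5 mm farther; that camera sees the block's side as well as its top.
- **Jars and arm:** I never went near the jars. The arm was clear of everything at hand-in.

One reading disagreed: the force sensor did not show the expected 3–7 N of seal drag on the way down. I relied on the hard stop and the spring-back to judge that the rod was seated.

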